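# Put the inking rollers back on their own stands

## Task

The three inking rollers hang on each other's stands: sort them out so that the thick one hangs on the stand with the widest tray, the medium one on the stand with the middle tray and the thin one on the stand with the narrowest tray, each with both axle ends at the bottom of their slots. Park on the empty spare stand on the way; it must be empty again at the end. Lower the rollers in rather than dropping them, never lay one on the desk or in a tray or knock it against another, and leave the mug, the ink jar and the tape where they are.

Things in the scene. Friction and masses are not known exactly. Their poses are not given: they have to be found in the camera images.
- thick_roller: The thickest of the three rollers. Black rubber drum, 54 mm diameter, 70 mm long, on a steel axle 10 mm thick, 126 mm long, ends sticking out 28 mm each side; about 0.4 kg. Origin: middle of the drum, on the axis; x along the axle; y, z turn freely with it. 25 N across the drum from above holds it. Starts hanging in a tray stand, not its own.
- medium_roller: The roller of middle thickness. Black rubber drum, 38 mm diameter, 70 mm long, on a steel axle 10 mm thick, 126 mm long, ends sticking out 28 mm each side; about 0.25 kg. Origin: middle of the drum, on the axis; x along the axle; y, z turn freely with it. 25 N across the drum from above holds it. Starts hanging in a tray stand, not its own.
- thin_roller: The thinnest of the three rollers. Black rubber drum, 24 mm diameter, 70 mm long, on a steel axle 10 mm thick, 126 mm long, ends sticking out 28 mm each side; about 0.16 kg. Origin: middle of the drum, on the axis; x along the axle; y, z turn freely with it. 25 N across the drum from above holds it. Starts hanging in a tray stand, not its own.
- wide_stand: Stand with the widest tray (aluminium, 110 mm across, 10 mm high): home of the thick roller. Fixed. Origin on the desk under its middle, x along the axle line. Two 8 mm uprights at x = -49, +49 mm (90 mm between), 46 mm wide, 78 mm high. Slots open upward: 13 mm wide, bottom at z 50 mm (seated axle centre z 55), straight to z 62, then lips flare to about 35 mm at the top.
- middle_stand: Stand with the tray of middle width (aluminium, 82 mm across, 10 mm high): home of the medium roller. Fixed. Origin on the desk under its middle, x along the axle line. Two 8 mm uprights at x = -49, +49 mm (90 mm between), 46 mm wide, 78 mm high. Slots open upward: 13 mm wide, bottom at z 50 mm (seated axle centre z 55), straight to z 62, then lips flare to about 35 mm at the top.
- narrow_stand: Stand with the narrowest tray (aluminium, 54 mm across, 10 mm high): home of the thin roller. Fixed. Origin on the desk under its middle, x along the axle line. Two 8 mm uprights at x = -49, +49 mm (90 mm between), 46 mm wide, 78 mm high. Slots open upward: 13 mm wide, bottom at z 50 mm (seated axle centre z 55), straight to z 62, then lips flare to about 35 mm at the top.
- spare_stand: Spare stand without a tray, only a bar 16 mm wide; empty at the start, takes any roller. Fixed. Origin on the desk under its middle, x along the axle line. Two 8 mm uprights at x = -49, +49 mm (90 mm between), 46 mm wide, 78 mm high. Slots open upward: 13 mm wide, bottom at z 50 mm (seated axle centre z 55), straight to z 62, then lips flare to about 35 mm at the top.
- mug: Bystander: dark brown mug, 76 mm across, 80 mm high, with a handle; origin under its middle.
- ink_jar: Bystander: closed ink jar, 60 mm across, 70 mm high; origin under its middle.
- tape: Bystander: roll of brown tape lying flat, 100 mm across, 30 mm high; origin under its middle.

How it is judged (in metres and radians):
At the end, for the whole second after the job is handed in: Each roller hangs at rest in its own stand (thick-widest tray, medium-middle, thin-narrowest): drum middle within 14 mm along and 5 mm across the stand's middle, 51 to 58.5 mm above the desk (seated: 55), axle within 0.06 rad of the axle line; spare stand empty (x of thick_roller in the frame of wide_stand between -0.014 and 0.014 m and y of thick_roller in the frame of wide_stand between -0.005 and 0.005 m and z of thick_roller in the frame of wide_stand between 0.051 and 0.0585 m and angle between the x axis of thick_roller and the x axis of wide_stand, either way round below 0.06 rad and linear speed of each of thick_roller, medium_roller, thin_roller below 0.02 m/s and angular speed of each of thick_roller, medium_roller, thin_roller below 0.3 rad/s and x of medium_roller in the frame of middle_stand between -0.014 and 0.014 m and y of medium_roller in the frame of middle_stand between -0.005 and 0.005 m and z of medium_roller in the frame of middle_stand between 0.051 and 0.0585 m and angle between the x axis of medium_roller and the x axis of middle_stand, either way round below 0.06 rad and x of thin_roller in the frame of narrow_stand between -0.014 and 0.014 m and y of thin_roller in the frame of narrow_stand between -0.005 and 0.005 m and z of thin_roller in the frame of narrow_stand between 0.051 and 0.0585 m and angle between the x axis of thin_roller and the x axis of narrow_stand, either way round below 0.06 rad); the robot touches nothing.
It fails at once if a roller is laid on the desk or in a tray (its middle comes lower than 42 mm; hung in a stand it is at 55 mm) (height (world z) of any of thick_roller, medium_roller, thin_roller below 0.042 m).
It fails at once if a roller is dropped (faster than 0.4 m/s with no finger on it) ((linear speed of thick_roller above 0.4 m/s and contact force between the fingers and thick_roller below 0.05 N) or (linear speed of medium_roller above 0.4 m/s and contact force between the fingers and medium_roller below 0.05 N) or (linear speed of thin_roller above 0.4 m/s and contact force between the fingers and thin_roller below 0.05 N)).
It fails at once if two rollers knock together (contact force between any of medium_roller, thin_roller and thick_roller above 0.5 N or contact force between thin_roller and medium_roller above 0.5 N).
It fails at once if the mug, the ink jar or the tape is moved by more than 15 mm (distance of any of mug, ink_jar, tape from where it was at the start of the episode above 0.015 m).
It also fails if it takes over 128 s, if anything falls off the work surface, if the arm or the gripper's body presses on something with over 40 N, if the wrist force passes 120 N, or if a joint passes its speed limit or range.

## Robot

A 6-joint arm with a two-finger parallel gripper is mounted at the origin on the work surface. World frame = base frame: x ahead of the robot, y to its left, z up, the work surface at z = 0. Lengths are in m, angles in degrees, forces in N, time in s.
With the tool pointing down it reaches from about 0.375 to 0.9 m from the base axis. Payload 3.1 kg.
Tool frame: the origin (TCP) lies on the centre line of the jaws, within the pads' length; the fingertips stand 22 mm ahead of it and the grasp point (between the pads) lies 3 mm ahead of it; z points along the fingers, y is the line along which they close (so a half turn about z gives the same grasp; the last joint's range is limited). The gripper opens to 87 mm and grips with 3 to 60 N. Pads are 19 mm wide; open, the fingers measure 117 mm over their backs; the gripper's body (75 mm by 190 mm) begins 51 mm behind the grasp point.
Start: joints at [-81.274, 30.224, 82.088, -0, 67.689, -10.227], TCP at [0.203, -0.591, 0.245] pointing down, gripper open.
Joint ranges: [-176.69, 176.69], [-43.24, 126.21], [12.49, 139.97], [-82, 262], [0, 151.66], [-163.58, 163.58]. Speed limits (degrees/s): [159.86, 159.86, 180, 180, 180, 180].

## Interface

Orientations are given as a 3x3 rotation matrix whose columns are the frame's x, y, z axes.
In Python, from rig import * gives the robot as it stands.
- The arm moves only by the shell command python3 -m jog 'ROWS'. ROWS is text: rows parted by semicolons, each of 7 numbers parted by spaces: the shift along the tool's x, y, z in mm, then the turn, a rotation vector about the tool's x, y, z in rad, then the finger opening in mm, from 0 to 87. In form: tx ty tz ax ay az fingers; .... A call has 1 to 12 rows; each row shifts and turns the commanded pose from where the row before left it, along the tool's axes as they then stand; what a row does not reach is not made up. A row lasts 1/8 s, in which the tool goes at most 62.5 mm and 10.7 degrees, less where a joint would pass 70% of its speed; a pose out of reach is approached as far as the arm can. A call with a gripper value outside its range is refused whole. The fingers move at their own pace and stop on an object; the grip force is fixed at half the most. Time passes only in rows, so rows that do not move let the fingers close. It gives the time, the measured TCP pose, the force, the opening and the grip force at its end, in the units of the state.
- read_state(): the state, without advancing time (a new reading comes with each control period).
- capture(name): name is "side" or "top" or "wrist"; returns a dict with "color" (480x640x3 uint8, red, green, blue), "camera_matrix" (3x3 intrinsics, pixels), "distortion" ([k1, k2, p1, p2, k3] as OpenCV has them; the pictures are not rectified), "R" (3x3) and "t" (3): a world point X has camera coordinates R X + t. Camera axes: x right, y down, z forward; pixel columns grow to the right and rows downward; lengths in m; the calibration is good to about 2 mm. A picture is of the moment at which its call begins. There is no depth.
- hand_in(): hands the job in; it is judged then, once.
Trained networks look in the newest picture that a camera, given by its name, has taken for a name from the list of things; names that differ only in an ending like _2 or _b are one class to them, and where a whole thing is asked for, a point or a joint stands for the part that bears it (a point fixed in the world has none). Each returns a list of dicts, best first, with "conf" (0 to 1); they miss things now and then, are a little off and sometimes report something else, mostly with a low value. They report only what shows in the picture. A call takes as long as a camera call.
- find_in(camera, target): "at" ([x, y, z] in m, in world coordinates, good to about 4 mm: the middle of the surface that is visible of it).
- trace(camera, target): "pixels" (480x640 bool, what is visible of it).
- place_of(camera, target): "at" ([x, y, z] in m, in world coordinates, good to about 4 mm: a listed point, or the origin of a listed thing).
The state is a dict: "time_s": time; "joint_positions": joint angles; "qvel": joint speeds; "tau": joint torques, N m; "position": TCP position; "tcp_rot": TCP orientation; "force": force on the tool from outside, world axes, zero at the start; "moment": the same for the moment, N m; "opening": opening from 0.0 (shut) to 1.0 (fully open); "grasp_force": force on a finger pad.
Only numpy, scipy, OpenCV 4.12 (cv2) and the standard library are available. Lean on these libraries where they do the work, as an engineer would, in place of code of your own. Each camera call takes 0.05 s, during which the arm holds its last target. There are 200 camera calls.

## Working session

There is one attempt and no reset: what is moved stays moved. The work goes in short steps, Python scripts to look and compute and a shell command to move; the robot and the scene stay as the last step left them, time stands still between calls to the robot, and variables do not carry over. Pictures are saved under pics/ and viewed, at most 14 in all, crops included, and the job is handed in when it is done.

```bash
ls; mkdir -p pics; python3 - <<'E'
from rig import *
import cv2
for c in ["top","side"]:
    d=capture(c); cv2.imwrite(f"pics/{c}0.png",d["color"][:,:,::-1])
    print(c,d["camera_matrix"].tolist(),d["distortion"],d["R"].tolist(),d["t"])
    for n in ["thick_roller","medium_roller","thin_roller","wide_stand","middle_stand","narrow_stand","spare_stand","mug","ink_jar","tape"]:
        print(n,[(  [round(float(v),3) for v in r["at"]],round(r["conf"],2)) for r in place_of(c,n)[:3]])
s=read_state();print(s["time_s"],s["position"],s["tcp_rot"],s["opening"])
E
```

```text
pics
top [[566.259010413727, 0.0, 317.6181923011836], [0.0, 566.259010413727, 242.2163579615421], [0.0, 0.0, 1.0]] [-0.18366805  0.          0.          0.          0.        ] [[0.004213368588192486, -0.9997854889090306, 0.02027865114030899], [-0.998368907983089, -0.005360285515379366, -0.056840046726297826], [0.056936553265842675, -0.020006086726892306, -0.9981773316380622]] [-0.00390442  0.61878293  1.05191427]
thick_roller [([0.578, -0.27, 0.054], 0.83)]
medium_roller [([0.545, -0.079, 0.057], 0.74)]
thin_roller []
wide_stand [([0.561, 0.268, -0.001], 0.86), ([0.564, 0.262, 0.057], 0.69)]
middle_stand [([0.586, -0.275, -0.003], 0.79), ([0.752, -0.202, -0.001], 0.27), ([0.746, 0.023, 0.003], 0.18)]
narrow_stand [([0.544, -0.081, -0.0], 0.59), ([0.585, -0.275, 0.0], 0.49)]
spare_stand [([0.566, 0.092, 0.001], 0.56)]
mug [([0.752, -0.198, -0.001], 0.96)]
ink_jar [([0.764, 0.143, 0.001], 0.7), ([0.565, 0.264, 0.058], 0.63)]
tape [([0.746, 0.021, 0.0], 0.66)]
side [[516.3725410057286, 0.0, 328.39334705342384], [0.0, 516.3725410057286, 240.84800333708938], [0.0, 0.0, 1.0]] [-0.12754685
[... 319 characters left out ...]
5], 0.6)]
medium_roller [([0.548, -0.081, 0.053], 0.66)]
thin_roller [([0.56, 0.267, 0.059], 0.72)]
wide_stand [([0.564, 0.267, 0.0], 0.79)]
middle_stand [([0.583, -0.272, -0.002], 0.57)]
narrow_stand [([0.547, -0.078, 0.004], 0.59), ([0.744, 0.019, -0.001], 0.39)]
spare_stand [([0.571, 0.086, 0.001], 0.59)]
mug [([0.747, -0.203, -0.001], 0.96), ([0.551, -0.08, 0.053], 0.73)]
ink_jar [([0.767, 0.144, -0.002], 0.97), ([0.551, -0.081, 0.055], 0.4)]
tape [([0.745, 0.02, -0.0], 0.67)]
1.1 [ 0.20300424 -0.59108134  0.24455241] [[ 9.45788752e-01  3.24782443e-01 -1.46235201e-05]
 [ 3.24782443e-01 -9.45788753e-01 -1.57996035e-06]
 [-1.43439042e-05 -3.25515384e-06 -1.00000000e+00]] 0.9970921821368541
```

View pics/top0.png

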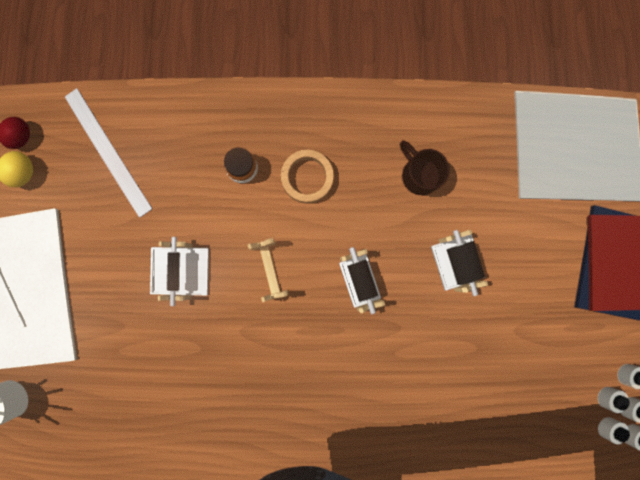

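View pics/side0.png

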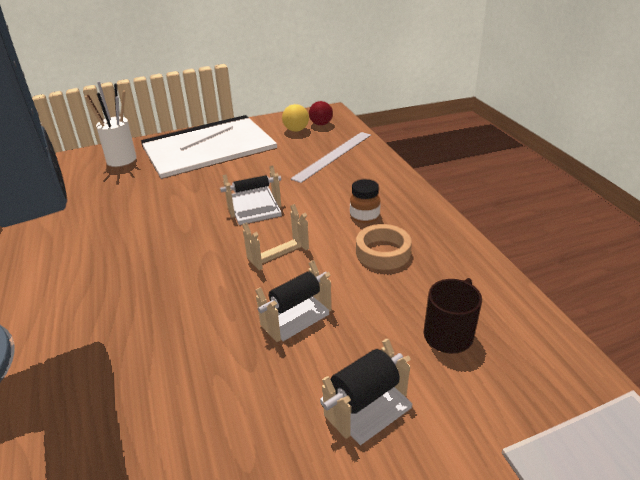

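The top view shows the thick roller on the stand at about (460,262), the medium at (362,280), the thin on the widest tray at (178,270), and the empty spare at (268,270). The side view agrees. Next I fit the yaws.

```bash
cat > h.py <<'E'
from rig import *
import numpy as np, cv2
from scipy.optimize import minimize
def proj(d,P):
    return cv2.projectPoints(np.asarray(P,float),cv2.Rodrigues(d["R"])[0],d["t"],d["camera_matrix"],np.array(d["distortion"]))[0][:,0]
def cyl(r,L):
    a=np.linspace(0,2*np.pi,24,endpoint=False)
    return [np.array([[s*L/2,r*np.cos(t),r*np.sin(t)] for s in(-1,1) for t in a])]
def box(x,y,z): return np.array([[a,b,c] for a in x for b in y for c in z])
def stand(w):
    ups=[]
    for s in(-.049,.049):
        xs=(s-.004,s+.004)
        ups+=[box(xs,(-.023,.023),(0,.05)),box(xs,(-.023,-.012),(.05,.078)),box(xs,(.012,.023),(.05,.078))]
    return ups+[box((-.045,.045),(-w/2,w/2),(0,.01))]
def render(d,parts,p,z):
    c,s=np.cos(p[2]),np.sin(p[2]);R=np.array([[c,-s,0],[s,c,0],[0,0,1]])
    m=np.zeros((480,640),np.uint8)
    for q in parts:
        u=proj(d,q@R.T+[p[0],p[1],z]); cv2.fillConvexPoly(m,np.round(cv2.convexHull(u.astype(np.float32))*16).astype(np.int32),1,shift=4)
    return m>0
def fit(obs,parts,z,p0):
    best=None
    def f(v):
        p=(v[0],v[1],v[2]);e=0
        for d,m in obs:
            r=render(d,parts,p,z);e+=1-(r&m).sum()/max(1,(r|m).sum())
        return e
    for y in np.radians(np.arange(-60,61,15))+np.pi/2:
        r=minimize(f,[p0[0],p0[1],y],method="Nelder-Mead",options=dict(initial_simplex=[[p0[0],p0[1],y],[p0[0]+.006,p0[1],y],[p0[0],p0[1]+.006,y],[p0[0],p0[1],y+.2]],maxiter=80))
        if best is None or r.fun<best.fun: best=r
    return np.round([best.x[0],best.x[1],np.degrees(best.x[2])-90],4),round(best.fun/len(obs),3)
E
python3 - <<'E'
from h import *
D={c:capture(c) for c in("top","side")}
for n,parts,z,p0 in [("thick_roller",cyl(.027,.07),.055,(.578,-.27)),("medium_roller",cyl(.019,.07),.055,(.546,-.08)),("thin_roller",cyl(.012,.07),.055,(.562,.266)),
  ("spare_stand",stand(.016),0,(.568,.09)),("wide_stand",stand(.11),0,(.563,.266)),("middle_stand",stand(.082),0,(.584,-.273)),("narrow_stand",stand(.054),0,(.546,-.08))]:
    al=[]
    for c in D:
        t=trace(c,n)
        if "stand" not in n: 
            pass
        # take the trace nearest the expected spot
        e=proj(D[c],[[*p0,.05]])[0]
        t=[q for q in t if np.hypot(*(np.argwhere(q["pixels"]).mean(0)[::-1]-e))<25]
        if t: al.append((D[c],t[0]["pixels"])); print(n,c,round(t[0]["conf"],2),t[0]["pixels"].sum(),*fit(al[-1:],parts,z,p0))
    if al: print(n,"both",*fit(al,parts,z,p0))
E
```

```text
thick_roller top 0.58 1270 [  0.5799  -0.274  106.8891] 0.14
thick_roller side 0.56 2927 [  0.583   -0.2708 -72.3204] 0.131
thick_roller both [  0.5799  -0.2728 107.296 ] 0.151
medium_roller top 0.63 1031 [  0.5478  -0.0811 -71.1907] 0.209
medium_roller side 0.86 1387 [  0.5497  -0.0787 -70.4001] 0.119
medium_roller both [ 5.486000e-01 -8.020000e-02  1.095393e+02] 0.181
thin_roller top 0.55 618 [  0.5628   0.2653 -88.9221] 0.261
thin_roller side 0.69 476 [  0.5629   0.2666 -87.4006] 0.187
thin_roller both [  0.5628   0.2655 -88.6033] 0.227
spare_stand top 0.91 608 [  0.5654   0.0906 -75.7613] 0.256
spare_stand side 0.69 1422 [  0.568    0.0949 -76.487 ] 0.152
spare_stand both [  0.5668   0.0917 -76.807 ] 0.23
wide_stand top 0.59 2454 [  0.5631   0.2645 -91.2167] 0.228
wide_stand side 0.82 1801 [ 0.5634  0.2674 85.595 ] 0.105
wide_stand both [  0.5632   0.2645 -91.325 ] 0.17
middle_stand top 0.91 1229 [  0.5837  -0.2718 106.5936] 0.503
middle_stand side 0.76 3317 [  0.5844  -0.2705 -73.5237] 0.406
middle_stand both [  0.5838  -0.2714 -73.2174] 0.456
narrow_stand top 0.81 604 [ 5.469000e-01 -8.070000e-02  1.081251e+02] 0.653
narrow_stand side 0.89 2436 [  0.5482  -0.0814 -74.3882] 0.216
narrow_stand both [ 5.483000e-01 -8.150000e-02  1.074171e+02] 0.437
```

```bash
cat > go.py <<'E'
import sys; from rig import *; import numpy as np
# target x y (mm) TCP z (mm) yaw(deg) -> remaining shift in tool axes, turn about tool z, applied after shift
x,y,z,yaw=map(float,sys.argv[1:5]); s=read_state(); R=np.array(s["tcp_rot"]);p=np.array(s["position"])*1000
d=R.T@(np.array([x,y,z])-p); cur=np.degrees(np.arctan2(R[1,0],R[0,0]))
print("t",round(s["time_s"],2),"pos",p.round(1),"yaw",cur.round(2),"shift",d.round(1),"turn rz",round(float(np.radians(cur-yaw)),4),"tilt",R[2,:2].round(4),"F",np.round(s["force"],1),"op mm",round(s["opening"]*87,1),"grip",round(float(np.max(s["grasp_force"])),1))
E
python3 go.py 581 -272 180 17.3
```

```text
t 1.9 pos [ 203.  -591.1  244.5] yaw 18.96 shift [ 461.1 -179.    64.5] turn rz 0.0289 tilt [-0.     -0.0001] F [-0.2  0.3  0.9] op mm 87.3 grip 0.0
```

```bash
python3 -m jog '46 -18 6 0 0 0 87;46 -18 6 0 0 0 87;46 -18 6 0 0 0 87;46 -18 6 0 0 0 87;46 -18 6 0 0 0 87;46 -18 6 0 0 0 87;46 -18 6 0 0 0 87;46 -18 6 0 0 0 87;46 -18 8 0 0 0 87;47 -17 8 0 0 0.029 87;0 0 0 0 0 0 87;0 0 0 0 0 0 87'; python3 go.py 581 -272 180 17.3
python3 - <<'E'
from h import *
d=capture("wrist"); cv2.imwrite("pics/w1.png",d["color"][:,:,::-1])
for n,parts,z,p0 in [("thick_roller",cyl(.027,.07),.055,(.581,-.272))]:
    for t in trace("wrist",n)[:1]:
        print(t["conf"],t["pixels"].sum(),*fit([(d,t["pixels"])],parts,z,p0))
print(place_of("wrist","thick_roller")[:2],place_of("wrist","middle_stand")[:2])
E
```

```text
time_s: 3.4
position: [0.5806, -0.2722, 0.1804]
tcp_rot: [[0.955, 0.298, -0.001], [0.298, -0.955, -0.0], [-0.001, 0.0, -1.0]]
force: [-0.4, 0.2, 0.5]
opening: 1.001
grasp_force: 0.0
t 3.4 pos [ 580.6 -272.2  180.4] yaw 17.34 shift [ 0.4 -0.   0.4] turn rz 0.0006 tilt [-0.0007  0.    ] F [-0.4  0.2  0.5] op mm 87.1 grip 0.0
0.78 10296 [  0.5823  -0.2726 107.9218] 0.112
[{'at': [0.578, -0.2766, 0.0522], 'conf': 0.6}] []
```

View pics/w1.png

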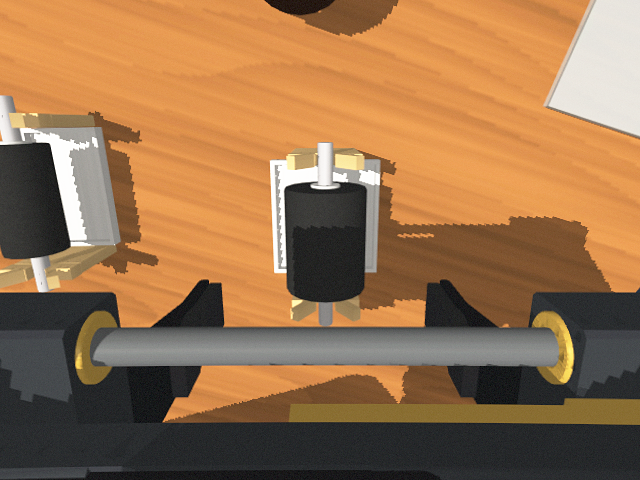

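Wrist view: the axle (column 325, rows 143-325) lies on the jaw centre line, and its drum spans columns 285-365, so I descend and grip.

```bash
python3 -m jog '1 0 30 0 0 0 87;0 0 30 0 0 0 87;0 0 30 0 0 0 87;0 0 20 0 0 0 87;0 0 12 0 0 0 87;0 0 0 0 0 0 87' && python3 go.py 581.5 -272.4 58 17.5 && python3 -m jog '0 0 0 0 0 0 40;0 0 0 0 0 0 40;0 0 0 0 0 0 0;0 0 0 0 0 0 0;0 0 0 0 0 0 0;0 0 0 0 0 0 0;0 0 0 0 0 0 0'; python3 go.py 581.5 -272.4 58 17.5
```

```text
time_s: 4.35
position: [0.5815, -0.2719, 0.058]
tcp_rot: [[0.955, 0.297, -0.001], [0.297, -0.955, 0.001], [-0.001, -0.001, -1.0]]
force: [-0.3, 0.5, -0.7]
opening: 1.0
grasp_force: 0.0
t 4.35 pos [ 581.5 -271.9   58. ] yaw 17.27 shift [-0.1  0.5  0. ] turn rz -0.0041 tilt [-0.0007 -0.0009] F [-0.3  0.5 -0.7] op mm 87.0 grip 0.0
time_s: 5.22
position: [0.5821, -0.2719, 0.0589]
tcp_rot: [[0.955, 0.297, 0.001], [0.297, -0.955, -0.0], [0.0, 0.0, -1.0]]
force: [-0.9, 0.4, 2.9]
opening: 0.615
grasp_force: 30.0
t 5.22 pos [ 582.1 -271.9   58.9] yaw 17.28 shift [-0.7  0.3  0.9] turn rz -0.0038 tilt [0.0005 0.0005] F [-0.9  0.4  2.9] op mm 53.5 grip 30.0
```

```bash
python3 -m jog '0 0 -10 0 0 0 0;0 0 -20 0 0 0 0;0 0 -30 0 0 0 0;0 0 -30 0 0 0 0;0 0 -30 0 0 0 0;0 0 0 0 0 0 0'; python3 go.py 567 92 178 13.5
```

```text
time_s: 5.98
position: [0.5835, -0.2727, 0.1822]
tcp_rot: [[0.955, 0.297, 0.006], [0.297, -0.955, -0.004], [0.005, 0.006, -1.0]]
force: [-0.2, -0.1, -4.2]
opening: 0.614
grasp_force: 30.0
t 5.97 pos [ 583.5 -272.7  182.2] yaw 17.3 shift [  92.7 -353.2    2.6] turn rz 0.0663 tilt [0.0045 0.0057] F [-0.2 -0.1 -4.2] op mm 53.4 grip 30.0
```

```bash
python3 -m jog '10 -39 0 0 0 0 0;10 -39 0 0 0 0 0;10 -39 0 0 0 0 0;10 -39 0 0 0 0 0;10 -39 0 0 0 0 0;10 -39 0 0 0 0 0;10 -39 0 0 0 0 0;11 -39 0 0 0 0 0;12 -41 0 0 0 0.066 0;0 0 0 0 0 0 0;0 0 0 0 0 0 0'; python3 go.py 567 92 178 13.5
python3 - <<'E'
from h import *
d=capture("wrist"); cv2.imwrite("pics/w2.png",d["color"][:,:,::-1])
for n,parts,z,p0 in [("spare_stand",stand(.016),0,(.567,.092))]:
    for t in trace("wrist",n)[:1]:
        print(t["conf"],t["pixels"].sum(),*fit([(d,t["pixels"])],parts,z,p0))
print(place_of("wrist","thick_roller")[:2],place_of("wrist","spare_stand")[:2])
E
```

```text
time_s: 7.35
position: [0.565, 0.0929, 0.1777]
tcp_rot: [[0.972, 0.235, -0.002], [0.235, -0.972, -0.0], [-0.002, 0.0, -1.0]]
force: [1.2, -0.5, -3.5]
opening: 0.614
grasp_force: 30.0
t 7.35 pos [565.   92.9 177.7] yaw 13.58 shift [ 1.7  1.3 -0.3] turn rz 0.0014 tilt [-0.0019  0.0001] F [ 1.2 -0.5 -3.5] op mm 53.4 grip 30.0
0.75 1349 [  0.5672   0.0919 -76.2881] 0.807
[{'at': [0.5624, 0.0895, 0.1725], 'conf': 0.76}] []
```

View pics/w2.png

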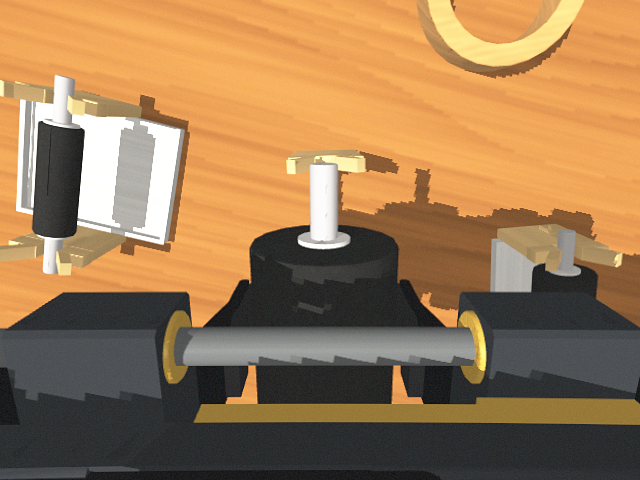

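Wrist view: the held axle (column 325) points at the spare's far upright (columns 288-368, middle 328), which is 1-2 mm off, so I correct it while lowering.

```bash
python3 -m jog '1.5 1.3 30 0 0 0 0;0 0 30 0 0 0 0;0 0 20 0 0 0 0;0 0 10 0 0 0 0;0 0 0 0 0 0 0'; python3 go.py 567 92 60 13.5;  python3 -m jog '0 0 7 0 0 0 0;0 0 6 0 0 0 0;0 0 6 0 0 0 0;0 0 5 0 0 0 0;0 0 3 0 0 0 0;0 0 0 0 0 0 0;0 0 0 0 0 0 0'; python3 go.py 567 92 58 13.5
```

```text
time_s: 8.18
position: [0.5674, 0.0915, 0.0881]
tcp_rot: [[0.973, 0.233, -0.001], [0.233, -0.973, 0.0], [-0.001, -0.0, -1.0]]
force: [-0.1, -0.5, -3.4]
opening: 0.613
grasp_force: 30.0
t 8.18 pos [567.4  91.5  88.1] yaw 13.46 shift [-0.2 -0.6 28.1] turn rz -0.0006 tilt [-0.001  -0.0003] F [-0.1 -0.5 -3.4] op mm 53.4 grip 30.0
time_s: 9.05
position: [0.5676, 0.0921, 0.0616]
tcp_rot: [[0.972, 0.234, 0.0], [0.234, -0.972, 0.0], [0.0, 0.0, -1.0]]
force: [-1.0, 0.2, -3.7]
opening: 0.611
grasp_force: 30.0
t 9.05 pos [567.6  92.1  61.6] yaw 13.51 shift [-0.6 -0.1  3.6] turn rz 0.0002 tilt [0.0002 0.    ] F [-1.   0.2 -3.7] op mm 53.2 grip 30.0
```

```bash
python3 -m jog '0 0 2 0 0 0 0;0 0 1.5 0 0 0 0;0 0 0 0 0 0 0;0 0 0 0 0 0 0'; python3 go.py 567 92 58 13.5
```

```text
time_s: 9.55
position: [0.5677, 0.092, 0.0588]
tcp_rot: [[0.972, 0.234, 0.001], [0.234, -0.972, -0.0], [0.001, 0.0, -1.0]]
force: [-2.1, -0.3, 4.5]
opening: 0.61
grasp_force: 30.0
t 9.55 pos [567.7  92.   58.8] yaw 13.51 shift [-0.7 -0.1  0.8] turn rz 0.0002 tilt [0.0008 0.0002] F [-2.1 -0.3  4.5] op mm 53.0 grip 30.0
```

Contact shows in the force (−3.7 to +4.5 N) at the right height, so it is seated and I release.

```bash
python3 -m jog '0 0 0 0 0 0 60;0 0 0 0 0 0 70;0 0 0 0 0 0 87;0 0 0 0 0 0 87;0 0 -20 0 0 0 87;0 0 -40 0 0 0 87;0 0 -40 0 0 0 87;0 0 -20 0 0 0 87;0 0 0 0 0 0 87'; python3 go.py 548.5 -80.3 178 19
```

```text
time_s: 10.68
position: [0.5686, 0.092, 0.1797]
tcp_rot: [[0.972, 0.234, 0.004], [0.234, -0.972, -0.0], [0.004, 0.001, -1.0]]
force: [0.1, 0.4, -0.4]
opening: 1.0
grasp_force: 0.0
t 10.68 pos [568.6  92.  179.7] yaw 13.51 shift [-59.8 162.9   1.6] turn rz -0.0958 tilt [0.0041 0.0011] F [ 0.1  0.4 -0.4] op mm 87.0 grip 0.0
```

```bash
python3 -m jog '-14 40 0 0 0 0 87;-15 41 0 0 0 0 87;-15 41 0 0 0 0 87;-15 41 0 0 0 -0.096 87;0 0 0 0 0 0 87;0 0 0 0 0 0 87'; python3 go.py 548.5 -80.3 178 19
python3 - <<'E'
from h import *
d=capture("wrist"); cv2.imwrite("pics/w3.png",d["color"][:,:,::-1])
for t in trace("wrist","medium_roller")[:1]:
    print(t["conf"],t["pixels"].sum(),*fit([(d,t["pixels"])],cyl(.019,.07),.055,(.5485,-.0803)))
d=capture("top"); print(place_of("top","thick_roller"))
E
```

```text
time_s: 11.42
position: [0.5474, -0.0798, 0.1769]
tcp_rot: [[0.946, 0.325, -0.002], [0.325, -0.946, 0.001], [-0.002, -0.002, -1.0]]
force: [0.5, -0.3, -0.1]
opening: 1.002
grasp_force: 0.0
t 11.43 pos [547.4 -79.8 176.9] yaw 18.94 shift [ 0.9  0.8 -1.1] turn rz -0.001 tilt [-0.0018 -0.002 ] F [ 0.5 -0.3 -0.1] op mm 87.2 grip 0.0
0.8 7479 [  0.5492  -0.0806 -72.1141] 0.159
[{'at': [0.5653, 0.095, 0.0543], 'conf': 0.55}]
```

View pics/w3.png

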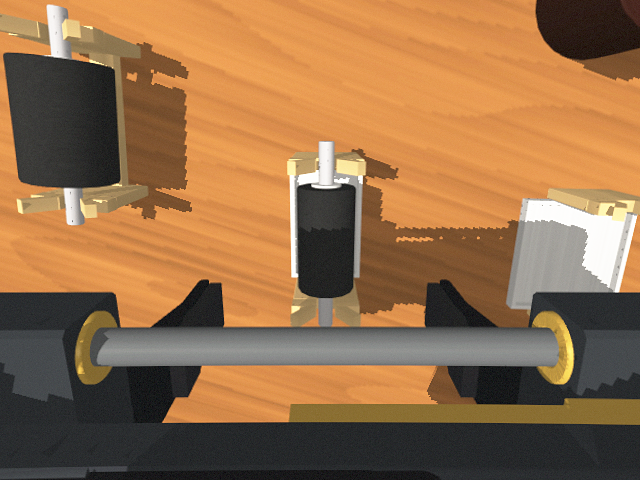

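Wrist view: the thick roller hangs in the spare (column ~65). The medium one's axle (column 326) is centred between the jaws, so I descend and grip.

```bash
python3 -m jog '1 0.5 30 0 0 0 87;0 0 30 0 0 0 87;0 0 30 0 0 0 87;0 0 18 0 0 0 87;0 0 11 0 0 0 87;0 0 0 0 0 0 50;0 0 0 0 0 0 30;0 0 0 0 0 0 0;0 0 0 0 0 0 0;0 0 0 0 0 0 0;0 0 0 0 0 0 0;0 0 0 0 0 0 0'; python3 go.py 549 -80.3 58 19
```

```text
time_s: 13.12
position: [0.5494, -0.0805, 0.0592]
tcp_rot: [[0.945, 0.326, 0.0], [0.326, -0.945, -0.0], [0.0, 0.0, -1.0]]
force: [-0.8, 0.0, 1.9]
opening: 0.429
grasp_force: 30.0
t 13.12 pos [549.4 -80.5  59.2] yaw 19.01 shift [-0.3 -0.3  1.2] turn rz 0.0002 tilt [0.0001 0.0002] F [-0.8  0.   1.9] op mm 37.3 grip 30.0
```

```bash
python3 -m jog '0 0 -10 0 0 0 0;0 0 -20 0 0 0 0;0 0 -30 0 0 0 0;0 0 -30 0 0 0 0;0 0 -30 0 0 0 0;0 0 0 0 0 0 0'; python3 go.py 583 -272 178 17.4
```

```text
time_s: 13.88
position: [0.5507, -0.0808, 0.1813]
tcp_rot: [[0.945, 0.326, 0.005], [0.326, -0.945, -0.002], [0.004, 0.004, -1.0]]
force: [0.7, -0.1, -3.1]
opening: 0.431
grasp_force: 30.0
t 13.88 pos [550.7 -80.8 181.3] yaw 19.02 shift [-31.8 191.2   3.9] turn rz 0.0282 tilt [0.0045 0.0035] F [ 0.7 -0.1 -3.1] op mm 37.5 grip 30.0
```

```bash
python3 -m jog '-6 38 0 0 0 0 0;-6 38 0 0 0 0 0;-6 38 0 0 0 0 0;-6 38 0 0 0 0 0;-7 39 0 0 0 0.028 0;0 0 0 0 0 0 0;0 0 0 0 0 0 0'; python3 go.py 583 -272 178 17.4
python3 - <<'E'
from h import *
d=capture("wrist"); cv2.imwrite("pics/w4.png",d["color"][:,:,::-1])
E
```

```text
time_s: 14.75
position: [0.5809, -0.2701, 0.1771]
tcp_rot: [[0.954, 0.299, -0.003], [0.299, -0.954, 0.003], [-0.002, -0.004, -1.0]]
force: [-0.2, -0.4, -3.2]
opening: 0.425
grasp_force: 30.0
t 14.75 pos [ 580.9 -270.1  177.1] yaw 17.38 shift [ 1.4  2.5 -0.9] turn rz -0.0003 tilt [-0.0024 -0.0039] F [-0.2 -0.4 -3.2] op mm 37.0 grip 30.0
```

View pics/w4.png

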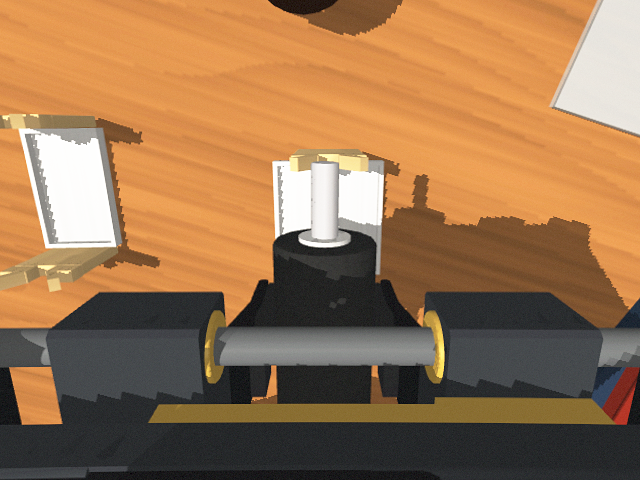

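Wrist view: the held axle is at column 325 and the far upright spans 290-368 (middle 329), so I shift about 2 mm in +y and lower.

```bash
python3 -m jog '1.5 2 30 0 0 0 0;0 0 30 0 0 0 0;0 0 20 0 0 0 0;0 0 9 0 0 0 0;0 0 0 0 0 0 0'; python3 go.py 583 -272 60 17.4
```

```text
time_s: 15.42
position: [0.5839, -0.2715, 0.0895]
tcp_rot: [[0.954, 0.3, -0.001], [0.3, -0.954, 0.001], [-0.001, -0.001, -1.0]]
force: [-0.2, -0.5, -2.1]
opening: 0.427
grasp_force: 30.0
t 15.43 pos [ 583.9 -271.5   89.5] yaw 17.46 shift [-1.   0.2 29.6] turn rz 0.0011 tilt [-0.0009 -0.0013] F [-0.2 -0.5 -2.1] op mm 37.2 grip 30.0
```

```bash
python3 -m jog '0 0 8 0 0 0 0;0 0 7 0 0 0 0;0 0 6 0 0 0 0;0 0 5 0 0 0 0;0 0 2 0 0 0 0;0 0 1.5 0 0 0 0;0 0 0 0 0 0 0;0 0 0 0 0 0 0'; python3 go.py 583 -272 58.9 17.4
```

```text
time_s: 16.42
position: [0.5844, -0.2726, 0.0607]
tcp_rot: [[0.954, 0.299, 0.0], [0.299, -0.954, -0.0], [0.0, 0.0, -1.0]]
force: [-0.8, -0.2, -2.5]
opening: 0.429
grasp_force: 30.0
t 16.43 pos [ 584.4 -272.6   60.7] yaw 17.41 shift [-1.1 -1.   1.8] turn rz 0.0001 tilt [0.0002 0.0003] F [-0.8 -0.2 -2.5] op mm 37.3 grip 30.0
```

```bash
python3 -m jog '0 -0.5 1 0 0 0 0;0 0 1 0 0 0 0;0 0 0.5 0 0 0 0;0 0 0 0 0 0 0;0 0 0 0 0 0 0'; python3 go.py 583 -272 58.9 17.4
```

```text
time_s: 17.05
position: [0.5842, -0.2721, 0.0592]
tcp_rot: [[0.954, 0.299, 0.0], [0.299, -0.954, -0.0], [0.0, 0.0, -1.0]]
force: [-1.4, 0.5, 5.1]
opening: 0.428
grasp_force: 30.0
t 17.05 pos [ 584.2 -272.1   59.2] yaw 17.41 shift [-1.1 -0.4  0.3] turn rz 0.0002 tilt [0.0003 0.0004] F [-1.4  0.5  5.1] op mm 37.2 grip 30.0
```

Seated at 59.2 mm, with 5 N of support. I release, rise and head for the thin roller.

```bash
python3 -m jog '0 0 0 0 0 0 45;0 0 0 0 0 0 60;0 0 0 0 0 0 87;0 0 0 0 0 0 87;0 0 0 0 0 0 87;0 0 -20 0 0 0 87;0 0 -40 0 0 0 87;0 0 -40 0 0 0 87;0 0 -20 0 0 0 87;0 0 0 0 0 0 87'; python3 go.py 563 266 178 0
python3 - <<'E'
from h import *
d=capture("wrist"); cv2.imwrite("pics/w5.png",d["color"][:,:,::-1]); print(place_of("wrist","medium_roller")[:1])
E
```

```text
time_s: 18.3
position: [0.5855, -0.2729, 0.1815]
tcp_rot: [[0.954, 0.299, 0.005], [0.299, -0.954, -0.004], [0.004, 0.005, -1.0]]
force: [0.5, -0.3, -0.9]
opening: 1.002
grasp_force: 0.0
t 18.3 pos [ 585.5 -272.9  181.5] yaw 17.41 shift [ 139.8 -521.     1.4] turn rz 0.3039 tilt [0.004  0.0051] F [ 0.5 -0.3 -0.9] op mm 87.2 grip 0.0
[{'at': [0.5832, -0.2726, 0.0567], 'conf': 0.84}]
```

```bash
python3 -m jog '14 -52 0 0 0 0 87;14 -52 0 0 0 0 87;14 -52 0 0 0 0 87;14 -52 0 0 0 0 87;14 -52 0 0 0 0 87;14 -52 0 0 0 0 87;14 -52 0 0 0 0 87;14 -52 0 0 0 0 87;14 -52 0 0 0 0 87;14 -53 1 0 0 0.152 87;0 0 0 0 0 0.152 87;0 0 0 0 0 0 87' ; python3 -m jog '0 0 0 0 0 0 87'; python3 go.py 563 266 178 0
python3 - <<'E'
from h import *
d=capture("wrist"); cv2.imwrite("pics/w6.png",d["color"][:,:,::-1])
for t in trace("wrist","thin_roller")[:1]:
    print(t["conf"],t["pixels"].sum(),*fit([(d,t["pixels"])],cyl(.012,.07),.055,(.563,.266)))
E
```

```text
time_s: 19.9
position: [0.5606, 0.2675, 0.1754]
tcp_rot: [[1.0, 0.003, -0.003], [0.003, -1.0, -0.001], [-0.003, 0.001, -1.0]]
force: [0.2, 0.2, -0.3]
opening: 1.003
grasp_force: 0.0
time_s: 20.02
position: [0.5614, 0.2662, 0.1761]
tcp_rot: [[1.0, 0.001, -0.002], [0.001, -1.0, -0.001], [-0.002, 0.001, -1.0]]
force: [0.1, 1.2, 0.4]
opening: 1.0
grasp_force: 0.0
t 20.02 pos [561.4 266.2 176.1] yaw 0.06 shift [ 1.6  0.2 -1.9] turn rz 0.0011 tilt [-0.0019  0.0006] F [0.1 1.2 0.4] op mm 87.0 grip 0.0
0.85 5135 [ 0.5648  0.2658 89.4398] 0.239
```

View pics/w6.png

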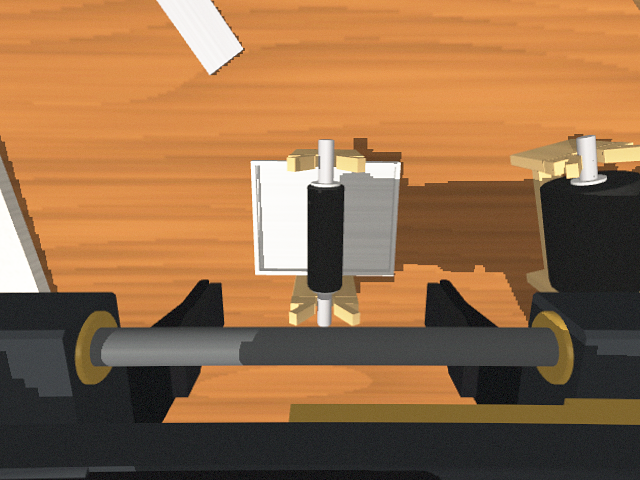

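Wrist view: the thin roller is between the jaws (axle from (326,141) to (324,322), about 1° of yaw), so I correct slightly, descend and grip.

```bash
python3 -m jog '2 0.3 30 0 0 0.012 87;0 0 30 0 0 0 87;0 0 30 0 0 0 87;0 0 18 0 0 0 87;0 0 9 0 0 0 87;0 0 0 0 0 0 50;0 0 0 0 0 0 20;0 0 0 0 0 0 0;0 0 0 0 0 0 0;0 0 0 0 0 0 0;0 0 0 0 0 0 0;0 0 0 0 0 0 0'; python3 go.py 563 266 58.9 0
```

```text
time_s: 21.62
position: [0.5638, 0.2666, 0.06]
tcp_rot: [[1.0, -0.012, -0.0], [-0.012, -1.0, -0.0], [-0.0, 0.0, -1.0]]
force: [-0.6, -0.2, -0.1]
opening: 0.289
grasp_force: 0.5
t 21.62 pos [563.8 266.6  60. ] yaw -0.69 shift [-0.8  0.6  1.1] turn rz -0.0121 tilt [-0.0001  0.0001] F [-0.6 -0.2 -0.1] op mm 25.1 grip 0.5
```

```bash
python3 -m jog '0 0 0.5 0 0 0 0;0 0 0 0 0 0 0;0 0 0 0 0 0 0;0 0 0 0 0 0 0'; python3 go.py 563 266 58.9 0;  python3 -m jog '0 0 -10 0 0 0 0;0 0 -20 0 0 0 0;0 0 -30 0 0 0 0;0 0 -30 0 0 0 0;0 0 -30 0 0 0 0;0 0 0 0 0 0 0'; python3 go.py 549.4 -80.5 178 19
```

```text
time_s: 22.12
position: [0.5638, 0.2666, 0.0599]
tcp_rot: [[1.0, -0.012, 0.0], [-0.012, -1.0, -0.0], [0.0, 0.0, -1.0]]
force: [-1.8, -0.6, 5.1]
opening: 0.267
grasp_force: 30.0
t 22.12 pos [563.8 266.6  59.9] yaw -0.7 shift [-0.8  0.6  1. ] turn rz -0.0121 tilt [0. 0.] F [-1.8 -0.6  5.1] op mm 23.3 grip 30.0
time_s: 22.88
position: [0.5656, 0.2672, 0.1819]
tcp_rot: [[1.0, -0.012, 0.006], [-0.012, -1.0, 0.002], [0.006, -0.002, -1.0]]
force: [0.5, -0.1, -1.2]
opening: 0.264
grasp_force: 30.0
t 22.88 pos [565.6 267.2 181.9] yaw -0.69 shift [-12.  347.9   3.2] turn rz -0.3437 tilt [ 0.0059 -0.0018] F [ 0.5 -0.1 -1.2] op mm 23.0 grip 30.0
```

```bash
python3 -m jog '-1 43 0 0 0 0 0;-1 43 0 0 0 0 0;-1 43 0 0 0 0 0;-2 43 0 0 0 0 0;-2 44 0 0 0 0 0;-2 44 0 0 0 0 0;-2 44 0 0 0 -0.115 0;-1 44 0 0 0 -0.115 0;0 0 0 0 0 -0.113 0;0 0 0 0 0 0 0;0 0 0 0 0 0 0;0 0 0 0 0 0 0'; python3 go.py 549.4 -80.5 178 19
python3 - <<'E'
from h import *
d=capture("wrist"); cv2.imwrite("pics/w7.png",d["color"][:,:,::-1])
E
```

```text
time_s: 24.38
position: [0.5524, -0.0803, 0.1792]
tcp_rot: [[0.946, 0.325, -0.001], [0.325, -0.946, 0.0], [-0.001, -0.0, -1.0]]
force: [0.2, 1.1, -1.2]
opening: 0.266
grasp_force: 30.0
t 24.38 pos [552.4 -80.3 179.2] yaw 18.97 shift [-2.9 -0.8  1.2] turn rz -0.0006 tilt [-0.0006 -0.0005] F [ 0.2  1.1 -1.2] op mm 23.1 grip 30.0
```

View pics/w7.png

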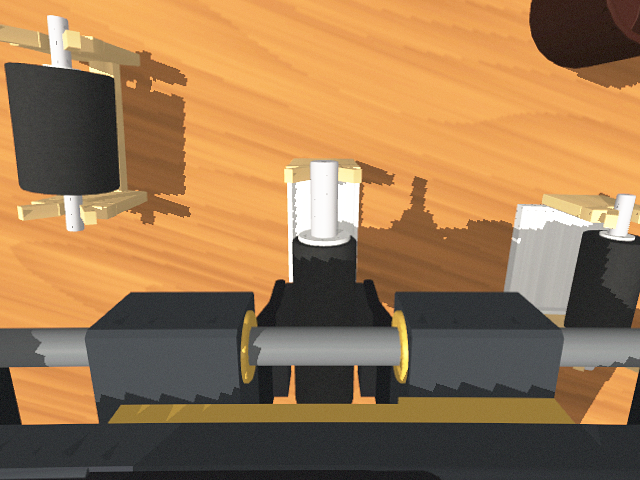

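Wrist view: the held axle (column 325) is over the narrow stand's upright (286-362, middle 324), and both parked neighbours are clear, so I lower.

```bash
python3 -m jog '-3.5 -0.7 30 0 0 0 0;0 0 30 0 0 0 0;0 0 20 0 0 0 0;0 0 10 0 0 0 0;0 0 7 0 0 0 0;0 0 0 0 0 0 0;0 0 0 0 0 0 0'; python3 go.py 549.4 -80.5 59.5 19
```

```text
time_s: 25.3
position: [0.5496, -0.0817, 0.0832]
tcp_rot: [[0.946, 0.325, 0.001], [0.325, -0.946, -0.001], [0.001, 0.001, -1.0]]
force: [0.7, -0.2, -1.1]
opening: 0.27
grasp_force: 30.0
t 25.3 pos [549.6 -81.7  83.2] yaw 18.95 shift [ 0.1 -1.2 23.7] turn rz -0.0008 tilt [0.0011 0.0009] F [ 0.7 -0.2 -1.1] op mm 23.5 grip 30.0
```

```bash
python3 -m jog '0 -1 6 0 0 0 0;0 0 6 0 0 0 0;0 0 5 0 0 0 0;0 0 3 0 0 0 0;0 0 1.5 0 0 0 0;0 0 1 0 0 0 0;0 0 0 0 0 0 0;0 0 0 0 0 0 0'; python3 go.py 549.4 -80.5 59.5 19
```

```text
time_s: 26.3
position: [0.5489, -0.0806, 0.0602]
tcp_rot: [[0.946, 0.325, 0.0], [0.325, -0.946, -0.0], [0.0, 0.0, -1.0]]
force: [0.5, -0.2, -1.7]
opening: 0.262
grasp_force: 30.0
t 26.3 pos [548.9 -80.6  60.2] yaw 18.95 shift [0.5 0.  0.7] turn rz -0.0008 tilt [0.0003 0.0002] F [ 0.5 -0.2 -1.7] op mm 22.8 grip 30.0
```

```bash
python3 -m jog '0 0 0.8 0 0 0 0;0 0 0.5 0 0 0 0;0 0 0 0 0 0 0;0 0 0 0 0 0 0'; python3 go.py 549.4 -80.5 59.5 19
```

```text
time_s: 26.8
position: [0.5489, -0.0806, 0.0599]
tcp_rot: [[0.946, 0.325, 0.001], [0.325, -0.946, -0.0], [0.001, 0.0, -1.0]]
force: [-1.2, 0.7, 6.5]
opening: 0.266
grasp_force: 30.0
t 26.8 pos [548.9 -80.6  59.9] yaw 18.96 shift [0.5 0.  0.4] turn rz -0.0007 tilt [0.0006 0.0005] F [-1.2  0.7  6.5] op mm 23.1 grip 30.0
```

```bash
python3 -m jog '0 0 0 0 0 0 35;0 0 0 0 0 0 50;0 0 0 0 0 0 87;0 0 0 0 0 0 87;0 0 0 0 0 0 87;0 0 0 0 0 0 87;0 0 -20 0 0 0 87;0 0 -40 0 0 0 87;0 0 -40 0 0 0 87;0 0 -20 0 0 0 87;0 0 0 0 0 0 87'; python3 go.py 567.7 92 178 13.5
```

```text
time_s: 28.18
position: [0.5498, -0.0809, 0.1804]
tcp_rot: [[0.946, 0.325, 0.004], [0.325, -0.946, -0.001], [0.003, 0.003, -1.0]]
force: [0.1, 0.2, 0.2]
opening: 0.997
grasp_force: 0.0
t 28.18 pos [549.8 -80.9 180.4] yaw 18.95 shift [  73.1 -157.8    2.2] turn rz 0.0952 tilt [0.0033 0.0026] F [0.1 0.2 0.2] op mm 86.8 grip 0.0
```

```bash
python3 -m jog '18 -39 0 0 0 0 87;18 -39 0 0 0 0 87;18 -40 0 0 0 0 87;19 -40 0 0 0 0.095 87;0 0 0 0 0 0 87;0 0 0 0 0 0 87;0 0 0 0 0 0 87'; python3 go.py 567.7 92 58.9 13.5
python3 - <<'E'
from h import *
d=capture("wrist"); cv2.imwrite("pics/w8.png",d["color"][:,:,::-1])
for t in trace("wrist","thick_roller")[:1]:
    print(t["conf"],t["pixels"].sum(),*fit([(d,t["pixels"])],cyl(.027,.07),.055,(.567,.092)))
E
```

```text
time_s: 29.05
position: [0.5662, 0.0914, 0.1781]
tcp_rot: [[0.973, 0.232, -0.001], [0.232, -0.973, -0.0], [-0.001, -0.0, -1.0]]
force: [0.1, 0.2, -0.1]
opening: 1.0
grasp_force: 0.0
t 29.05 pos [566.2  91.4 178.1] yaw 13.44 shift [  1.8  -0.2 119.2] turn rz -0.001 tilt [-0.0013 -0.0001] F [ 0.1  0.2 -0.1] op mm 87.0 grip 0.0
0.6 10349 [  0.5671   0.0914 -76.8659] 0.116
```

The fit agrees with where I left it (567, 91.4, 13.1°), so I descend and grip.

```bash
python3 -m jog '1 -0.2 30 0 0 0 87;0 0 30 0 0 0 87;0 0 30 0 0 0 87;0 0 18 0 0 0 87;0 0 11 0 0 0 87;0 0 0 0 0 0 60;0 0 0 0 0 0 40;0 0 0 0 0 0 0;0 0 0 0 0 0 0;0 0 0 0 0 0 0;0 0 0 0 0 0 0;0 0 0 0 0 0 0'; python3 go.py 567 92 58.9 13.5; python3 -m jog '0 0 -10 0 0 0 0;0 0 -20 0 0 0 0;0 0 -30 0 0 0 0;0 0 -30 0 0 0 0;0 0 -30 0 0 0 0;0 0 0 0 0 0 0'; python3 go.py 563.5 266.5 178 -0.7
```

```text
time_s: 30.65
position: [0.5681, 0.0928, 0.0603]
tcp_rot: [[0.972, 0.234, 0.002], [0.234, -0.972, -0.0], [0.001, 0.001, -1.0]]
force: [0.5, -0.9, 5.6]
opening: 0.616
grasp_force: 30.0
t 30.65 pos [568.1  92.8  60.3] yaw 13.53 shift [-1.2  0.5  1.4] turn rz 0.0005 tilt [0.0015 0.0007] F [ 0.5 -0.9  5.6] op mm 53.6 grip 30.0
time_s: 31.4
position: [0.568, 0.0935, 0.1814]
tcp_rot: [[0.972, 0.233, 0.003], [0.233, -0.972, 0.001], [0.003, 0.0, -1.0]]
force: [-0.2, -0.4, -3.6]
opening: 0.613
grasp_force: 30.0
t 31.4 pos [568.   93.5 181.4] yaw 13.49 shift [  35.9 -169.3    3.5] turn rz 0.2477 tilt [0.0034 0.    ] F [-0.2 -0.4 -3.6] op mm 53.3 grip 30.0
```

```bash
python3 -m jog '7 -34 0 0 0 0 0;7 -34 0 0 0 0 0;7 -34 0 0 0 0 0;7 -34 0 0 0 0.124 0;7 -34 0 0 0 0 0;0 0 0 0 0 0.124 0;0 0 0 0 0 0 0;0 0 0 0 0 0 0;0 0 0 0 0 0 0'; python3 go.py 563.5 266.5 178 -0.7
python3 - <<'E'
from h import *
d=capture("wrist"); cv2.imwrite("pics/w9.png",d["color"][:,:,::-1])
E
```

```text
time_s: 32.52
position: [0.5658, 0.2657, 0.1792]
tcp_rot: [[1.0, -0.012, -0.001], [-0.012, -1.0, -0.0], [-0.001, 0.0, -1.0]]
force: [-0.0, 0.1, -4.0]
opening: 0.614
grasp_force: 30.0
t 32.52 pos [565.8 265.7 179.2] yaw -0.7 shift [-2.3 -0.7  1.2] turn rz 0.0 tilt [-0.0012  0.0002] F [-0.   0.1 -4. ] op mm 53.5 grip 30.0
```

View pics/w9.png

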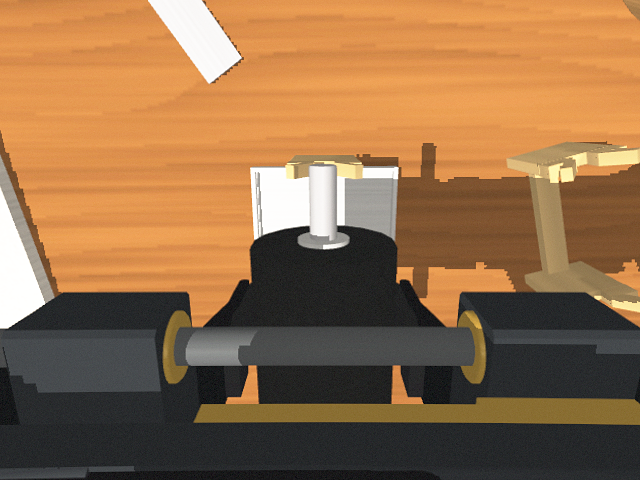

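Wrist view: the held axle (column 324) is over the wide stand's upright (286-362, middle 324) and the spare stand is empty, so I lower.

```bash
python3 -m jog '-2.5 -0.3 30 0 0 0 0;0 0 30 0 0 0 0;0 0 20 0 0 0 0;0 0 10 0 0 0 0;0 0 5 0 0 0 0;0 0 0 0 0 0 0;0 0 0 0 0 0 0'; python3 go.py 563.5 266.5 60 -0.7
```

```text
time_s: 33.45
position: [0.5642, 0.2668, 0.0856]
tcp_rot: [[1.0, -0.012, 0.002], [-0.012, -1.0, 0.0], [0.002, -0.0, -1.0]]
force: [-0.4, 0.1, -4.4]
opening: 0.613
grasp_force: 30.0
t 33.45 pos [564.2 266.8  85.6] yaw -0.69 shift [-0.7  0.4 25.6] turn rz 0.0001 tilt [ 0.0017 -0.0005] F [-0.4  0.1 -4.4] op mm 53.3 grip 30.0
```

```bash
python3 -m jog '0 0 7 0 0 0 0;0 0 6 0 0 0 0;0 0 5 0 0 0 0;0 0 3 0 0 0 0;0 0 2 0 0 0 0;0 0 1 0 0 0 0;0 0 0 0 0 0 0;0 0 0 0 0 0 0'; python3 go.py 563.5 266.5 60 -0.7
```

```text
time_s: 34.45
position: [0.5637, 0.2667, 0.0609]
tcp_rot: [[1.0, -0.012, 0.0], [-0.012, -1.0, 0.0], [0.0, -0.0, -1.0]]
force: [0.8, 0.2, -3.3]
opening: 0.611
grasp_force: 30.0
t 34.45 pos [563.7 266.7  60.9] yaw -0.7 shift [-0.2  0.2  0.9] turn rz 0.0001 tilt [ 0.0003 -0.0001] F [ 0.8  0.2 -3.3] op mm 53.1 grip 30.0
```

```bash
python3 -m jog '0 0 1 0 0 0 0;0 0 0.7 0 0 0 0;0 0 0 0 0 0 0;0 0 0 0 0 0 0'; python3 go.py 563.5 266.5 60 -0.7
```

```text
time_s: 34.95
position: [0.5638, 0.2667, 0.0603]
tcp_rot: [[1.0, -0.012, 0.001], [-0.012, -1.0, 0.0], [0.001, -0.0, -1.0]]
force: [-1.7, -0.9, 6.5]
opening: 0.616
grasp_force: 30.0
t 34.95 pos [563.8 266.7  60.3] yaw -0.69 shift [-0.3  0.2  0.3] turn rz 0.0001 tilt [ 0.001  -0.0002] F [-1.7 -0.9  6.5] op mm 53.6 grip 30.0
```

Seated at 60.3 mm. I release, rise and back off toward the base for a final look.

```bash
python3 -m jog '0 0 0 0 0 0 60;0 0 0 0 0 0 70;0 0 0 0 0 0 87;0 0 0 0 0 0 87;0 0 0 0 0 0 87;0 0 -20 0 0 0 87;0 0 -40 0 0 0 87;0 0 -40 0 0 0 87;0 0 -30 0 0 0 87;-30 0 0 0 0 0 87;-30 0 0 0 0 0 87;0 0 0 0 0 0 87'; python3 -m jog '-40 0 0 0 0 0 87;-40 0 0 0 0 0 87;-40 0 0 0 0 0 87;0 0 0 0 0 0 87;0 0 0 0 0 0 87'
python3 - <<'E'
from h import *
ims=[]
for c in("top","side"):
    d=capture(c); ims.append(d["color"][:,:,::-1])
    for n in ["thick_roller","medium_roller","thin_roller","mug","ink_jar","tape"]:
        print(c,n,[(np.round(r["at"],3).tolist(),round(r["conf"],2)) for r in place_of(c,n)[:2]])
cv2.imwrite("pics/end.png",np.hstack([cv2.resize(ims[0][200:340,120:520],(400,140)),cv2.resize(ims[1][140:460,180:500],(400,400))[:140]]) if 0 else np.vstack([cv2.resize(ims[0][215:325,130:510],(760,220)),cv2.resize(ims[1][150:450,150:470],(760,0) if 0 else (405,380)).copy() if 0 else cv2.copyMakeBorder(cv2.resize(ims[1][150:450,170:470],(380,380)),0,0,0,380,cv2.BORDER_CONSTANT)]))
E
```

```text
time_s: 36.45
position: [0.5014, 0.2675, 0.1904]
tcp_rot: [[1.0, -0.011, -0.001], [-0.011, -1.0, -0.0], [-0.001, 0.0, -1.0]]
force: [0.3, -0.8, -0.1]
opening: 1.001
grasp_force: 0.0
time_s: 37.08
position: [0.386, 0.2695, 0.19]
tcp_rot: [[1.0, -0.012, 0.004], [-0.012, -1.0, 0.001], [0.004, -0.001, -1.0]]
force: [0.2, 0.2, 0.8]
opening: 1.0
grasp_force: 0.0
top thick_roller [([0.559, 0.269, 0.056], 0.61), ([0.569, 0.093, -0.0], 0.6)]
top medium_roller [([0.579, -0.27, 0.061], 0.8)]
top thin_roller [([0.548, -0.082, 0.052], 0.8)]
top mug [([0.75, -0.199, -0.002], 0.59)]
top ink_jar [([0.762, 0.145, -0.0], 0.95)]
top tape [([0.746, 0.022, 0.002], 0.85)]
side thick_roller [([0.56, 0.269, 0.054], 0.57)]
side medium_roller [([0.585, -0.272, 0.055], 0.83)]
side thin_roller [([0.546, -0.08, 0.059], 0.93)]
side mug [([0.748, -0.201, -0.001], 0.86)]
side ink_jar [([0.765, 0.146, -0.001], 0.77), ([0.586, -0.271, -0.003], 0.5)]
side tape [([0.744, 0.02, 0.002], 0.71), ([0.562, 0.264, -0.0], 0.23)]
```

View pics/end.png

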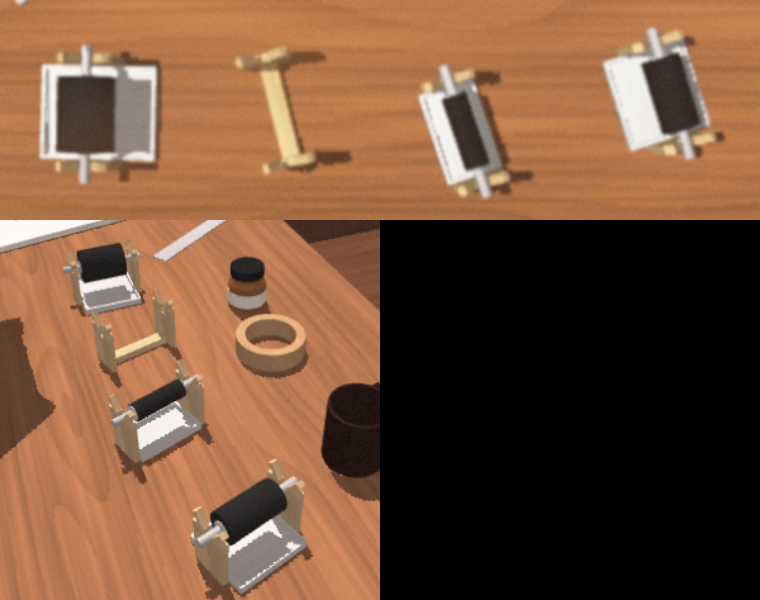

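The final picture shows the thick roller on the widest tray (85,110), thin on the narrow one (465,130) and medium on the middle one (672,92). All are level in their slots, the spare (280,110) is empty, and the mug, jar and tape have not moved.

```bash
python3 -c "
from rig import *
print(hand_in())"
```

```text
the job is handed in; nothing more can be done
None
```

The job is handed in, verdict not shown: the final pictures have the thick, medium and thin rollers seated in the widest, middle and narrowest tray stands, the spare stand empty, and the mug, jar and tape where they were.

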